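# Load the board carrier under the contact spring of a test jig

### The arm

A 6-joint arm with a two-finger parallel gripper is mounted at the origin on the work surface. World frame = base frame: x ahead of the robot, y to its left, z up, the work surface at z = 0. Lengths are in m, angles in degrees, forces in N, time in s.
With the tool pointing down it reaches from about 0.325 to 0.775 m from the base axis. Payload 5.5 kg.
Tool frame: the origin (TCP) lies on the mounting face of the last link; the fingertips stand 182 mm ahead of it and the grasp point (between the pads) lies 163 mm ahead of it; z points along the fingers, y is the line along which they close (so a half turn about z gives the same grasp; the last joint's range is limited). The gripper opens to 88 mm and grips with 3 to 60 N. Pads are 20 mm wide; open, the fingers measure 115 mm over their backs; the gripper's body (75 mm by 178 mm) begins 61 mm behind the grasp point.
Start: joints at [69.116, 5.22, 70.514, -0, 104.267, -3.249], TCP at [0.182, 0.572, 0.405] pointing down, gripper open.
Joint ranges: [-164.24, 164.24], [-49.07, 125.15], [9.68, 141.18], [-86.29, 266.29], [3.28, 154.24], [-151.56, 151.56]. Speed limits (degrees/s): [147.25, 147.25, 172.46, 180, 180, 180].

### API

Orientations are given as [roll, pitch, yaw] about the fixed x, y, z axes, in that order (R = Rz(yaw) Ry(pitch) Rx(roll)).
In Python, from station import robot, imaging gives the robot as it stands.
- The arm moves only by the tool step_arm, never from a script. Its argument "series" is a list of rows, each a list of 7 numbers: the gripper command: -1 is shut, 1 is fully open, values between are in proportion, then the shift along the tool's x, y, z in cm, then the turn, a rotation vector about the tool's x, y, z in degrees. A call has 1 to 5 rows; each row shifts and turns the commanded pose from where the row before left it, along the tool's axes as they then stand; what a row does not reach is not made up. A row lasts 1/12 s, in which the tool goes at most 41.7 mm and 7.16 degrees, less where a joint would pass 70% of its speed; a pose out of reach is approached as far as the arm can. A call with a gripper value outside its range is refused whole. The fingers move at their own pace and stop on an object; "squeeze" is the grip in N (left out, the last holds). Time passes only in rows, so rows that do not move let the fingers close. It gives the time, the measured TCP pose, the force, the opening and the grip force at its end, in the units of the state.
- robot.observe(): the state, without advancing time (a new reading comes with each control period).
- imaging.capture(name): name is "scene" or "side" or "wrist"; returns the picture (400x640x3 uint8, red, green, blue); there is no depth.
- imaging.camera_model(name): a dict with "fx", "fy", "cx", "cy" (pixels), "cam_to_world" (4x4, takes a point from camera to world coordinates). Camera axes: x right, y down, z forward; pixel columns grow to the right and rows downward; lengths in m; the calibration is good to about 2 mm. The wrist camera is an equidistant fisheye: a pixel r from the principal point sees the ray r / f radians off the axis. A picture is of the moment at which its call begins: read the wrist's pose just before it. camera_model takes no time and is no camera call; for the wrist camera it gives the pose at the moment of the call.
- robot.job_done(): hands the job in; it is judged then, once.
The state is a dict: "clock": time; "q": joint angles; "qvel": joint speeds; "joint_torque": joint torques, N m; "tcp_pos": TCP position; "tcp_rot": TCP orientation; "force": force on the tool from outside, world axes, zero at the start; "torque": the same for the moment, N m; "gripper_width": opening from 0.0 (shut) to 1.0 (fully open); "finger_force": force on a finger pad.
Only numpy, scipy, OpenCV 4.12 (cv2) and the standard library are available. Lean on these libraries where they do the work, as an engineer would, in place of code of your own. Each camera call takes 0.05 s, during which the arm holds its last target. There are 200 camera calls.

### The job

Load the orange board carrier into the blue test jig without gripping it: with the fingertips, press firmly down on the black rubber pad at its tail so that the carrier sinks low enough for the bridge, and, keeping it pressed down, push it along the channel under the dark bridge and the brass leaf spring until its nose is home against the black end stop and the sprung steel plate has popped up behind it. Never lift the carrier, leave everything else on the bench where it is, and finish with the hand clear.

Things in the scene. Friction and masses are not known exactly. Their poses are not given: they have to be found in the camera images.
- jig: Blue test jig fixed to the bench, 220 x 92 mm, with a straight channel 55 mm wide between aluminium side rails. Origin: centre of its underside, on the bench; x runs along the channel in the loading direction (away from the robot), z up. The channel's fixed floor is 16 mm and the rails' tops are 34 mm above the bench.
- bridge (a point): Middle of the underside of the dark steel bridge that crosses the channel, 40 mm ahead of the jig's origin and 32.5 mm above the bench. The bridge is 12 mm thick along the channel; its top is 44 mm above the bench.
- stop (a point): Point on the near face of the black end stop (42 mm tall), at floor level in the middle of the channel, 87 mm ahead of the jig's origin. The carrier's nose rests against it when home: the carrier's origin is then at x = 27 mm in the jig's frame, a push of 62 to 70 mm from the start.
- carrier: Loose board carrier in the channel, 120 x 52 mm, 160 to 280 g: a thin steel tail and an orange body 14 mm thick with a green board. Origin: centre of its underside; x towards its nose (60 mm ahead), z up. It starts on the raised sprung plate, underside 23 mm above the bench, its top (37 mm) too high for the bridge; fully pressed down its underside is at 16 mm, its top at 30 mm.
- press_pad (a point): Centre of the black rubber pad on top of the carrier's steel tail, where to press. The tail is 6 mm thick, 45 mm long and 52 mm wide, and flat on top, from the carrier's rear end to the step of the orange body, 22.5 mm ahead of this point. Fully pressed down this point is 22 mm above the bench.
- step (a point): Middle of the upright rear face of the orange body, 15 mm behind the carrier's origin: the face to push against, 8 mm high above the steel tail and 52 mm wide. It stays 22 mm short of the bridge when the carrier is home.
- lift (a joint): Sprung steel plate (45 x 36 mm) in the channel floor under the carrier, spanning x = -83 to -38 mm in the jig's frame. 0 = up, 7 mm proud of the floor; grows (m) as it is pressed down, 0.007 = flush. About 8 N starts it, 12 N holds it flush. It springs up again behind the carrier's tail once that has passed, and so locks the carrier in.
- leaf (a joint): Brass leaf spring, 24 mm wide, hinged behind the bridge and sloping down 26 mm in the loading direction. 0 = at rest, its tip below the level of the carrier's top; the nose wedges it up (rad, about 0.1 or more) and it then presses on the carrier with some 7 N, which drags. The whole push along the channel takes 5 to 10 N.
- chuck: Bystander: black drill chuck, 42 mm across, 58 mm tall, beside the jig; origin under its centre.
- weight: Bystander: steel calibration weight, 38 mm across, 44 mm tall, beside the jig; origin under its centre.
- jar: Bystander: small glass jar, 42 mm across, 55 mm tall, beside the jig; origin under its centre.
- motor: Bystander: small steel motor standing on end, 36 mm across, 62 mm tall, beside the jig; origin under its centre.
- phone: Bystander: black phone lying flat, 147 x 71 x 9 mm; origin under its centre.
- driver: Bystander: screwdriver lying on the bench on the robot's side of the jig, 180 mm long; x along the shaft.
- washer: Bystander: thick dark steel washer, 44 mm across, 10 mm high, lying flat; origin under its centre.
Mind the look-alikes: they are no part of the job. Leave any purple or red look-alike of the jig alone.

How it is judged (in metres and radians):
On the way, in this order (a step that is already met when the one before it is completed fails the run):
1. a fingertip presses the carrier down onto the bed, before the bridge (value of joint lift above 0.0035 m and contact force between the fingers and carrier above 3 N and x of carrier in the frame of jig below -0.018 m), for 0.05 s.
2. the carrier's nose has passed under the bridge and raised the leaf spring (value of joint leaf above 0.05 rad and x of carrier in the frame of jig above -0.01 m), for 0.05 s.
At the end, for the whole second after the job is handed in: The carrier lies flat on the channel floor (within 2.5 mm and 0.06 rad) at most 4.5 mm short of the end stop, under the raised leaf spring, at rest, with the sprung plate up again (within 1.5 mm) behind its tail (x of carrier in the frame of jig above 0.0225 m and z of carrier in the frame of jig below 0.0185 m and y of carrier in the frame of jig between -0.004 and 0.004 m and angle between carrier's own z axis and vertical below 0.06 rad and value of joint lift below 0.0015 m and value of joint leaf above 0.05 rad and linear speed of carrier below 0.01 m/s); the robot touches nothing.
It fails at once if the carrier is lifted (more than 7 mm above its starting height) or tipped (z of carrier in the frame of jig above 0.03 m or angle between carrier's own z axis and vertical above 0.2 rad).
It fails at once if a bystander is moved by more than 15 mm (distance of any of chuck, weight, jar, motor, phone, driver, washer from where it was at the start of the episode above 0.015 m).
It also fails if it takes over 38 s, if anything falls off the work surface, if the arm or the gripper's body presses on something with over 40 N, if the wrist force passes 120 N, or if a joint passes its speed limit or range.

## Working session

There is one attempt and no reset: what is moved stays moved. The work goes in short steps, Python scripts to look and compute and a tool call to move; the robot and the scene stay as the last step left them, time stands still between calls to the robot, and variables do not carry over. Pictures are saved under pics/ and viewed, at most 10 in all, crops included, and the job is handed in when it is done.

Besides the shell and the picture viewer there is one more tool, called after "Call:" as name([rows], argument=value, ...), one row to a line, values as JSON. step_arm: Moves the arm, as the interface text tells. Its arguments: {"type":"object","properties":{"series":{"type":"array"},"squeeze":{"type":"number"}},"required":["series"]}

```bash
mkdir -p pics; ls; python3 - <<'E'
from station import robot, imaging
import cv2,numpy as np
for n in ("scene","side"):
    im=imaging.capture(n); cv2.imwrite(f"pics/{n}0.png",im[:,:,::-1])
    m=imaging.camera_model(n); print(n,{k:np.round(v,4).tolist() for k,v in m.items()})
s=robot.observe(); print(s)
E
```

```text
pics
scene {'fx': 411.8873, 'fy': 411.8873, 'cx': 317.5454, 'cy': 203.12, 'cam_to_world': [[-0.8804, 0.3959, -0.2611, 0.8191], [0.4743, 0.7306, -0.4912, 0.5245], [-0.0037, -0.5563, -0.831, 1.0237], [0.0, 0.0, 0.0, 1.0]]}
side {'fx': 478.4113, 'fy': 478.4113, 'cx': 316.1733, 'cy': 195.7297, 'cam_to_world': [[0.9996, -0.0092, 0.0268, 0.4569], [-0.0263, -0.6475, 0.7616, -1.1293], [0.0104, -0.762, -0.6475, 0.9866], [0.0, 0.0, 0.0, 1.0]]}
{'clock': 0.1, 'q': array([ 6.91173061e+01,  5.25907825e+00,  7.05762151e+01,  1.65053434e-04,
        1.04268819e+02, -3.25047642e+00]), 'qvel': array([-0.04272158, -0.08365122, -0.18681721,  0.01200268, -0.08564198,
       -0.04042501]), 'joint_torque': array([ 1.79816238e-03, -4.47858739e+01, -4.07571137e+01,  6.99672103e-02,
        2.83812254e-02, -1.15799621e-04]), 'tcp_pos': array([0.18177855, 0.57184754, 0.40360454]), 'tcp_rot': array([-1.79896064e+02, -6.06305955e-03,  1.62367818e+02]), 'force': array([0.59678438, 0.22872672, 0.91638769]), 'torque': array([0.01006787, 0.04240433, 0.05132122]), 'finger_force': 0.0, 'gripper_width': 0.9979116665644169}
```

View pics/scene0.png

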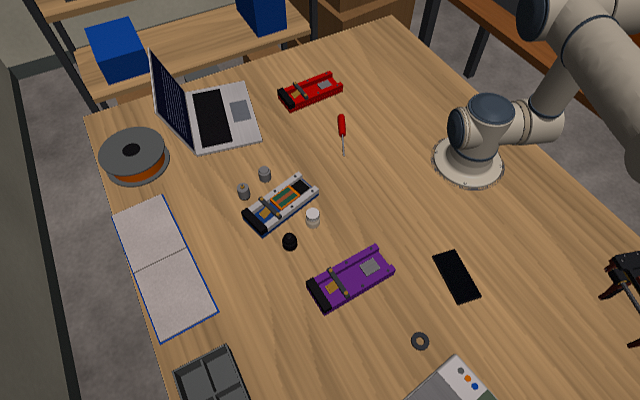

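View pics/side0.png

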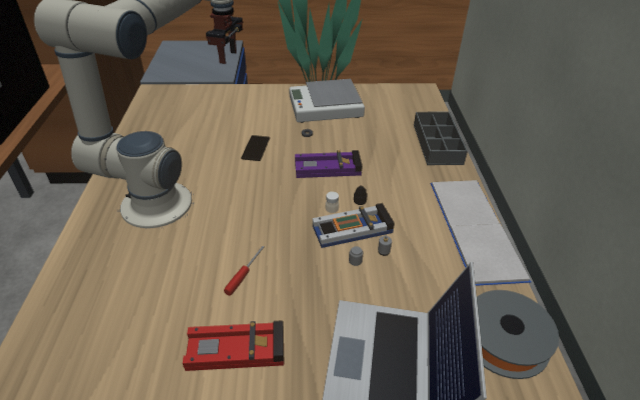

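Three jigs are visible in the scene view: red (310,92), purple (350,280), and the one at (281,204), which has blue ends, aluminium rails and an orange carrier. In the side view that last one is at (353,225). It fits the description, so I'll confirm it in an enlarged crop.

```bash
python3 - <<'E'
import cv2,numpy as np
a=cv2.imread("pics/scene0.png")[160:260,225:335]; b=cv2.imread("pics/side0.png")[180:270,300:410]
a=cv2.resize(a,None,fx=7,fy=7,interpolation=cv2.INTER_CUBIC)[:600]
b=cv2.resize(b,None,fx=6.6,fy=6.6,interpolation=cv2.INTER_CUBIC)
for im,o,f in((a,(225,160),7),(b,(300,180),6.6)):
    for k in range(0,120,10):
        cv2.putText(im,str(o[0]+k),(int(k*f),10),0,.35,(0,0,255)); cv2.putText(im,str(o[1]+k),(0,int(k*f)+4),0,.35,(0,0,255))
        cv2.line(im,(int(k*f),0),(int(k*f),im.shape[0]),(90,90,90),1);cv2.line(im,(0,int(k*f)),(im.shape[1],int(k*f)),(90,90,90),1)
cv2.imwrite("pics/c1.png",a);cv2.imwrite("pics/c2.png",b)
E
```

```text
(no output)
```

View pics/c1.png

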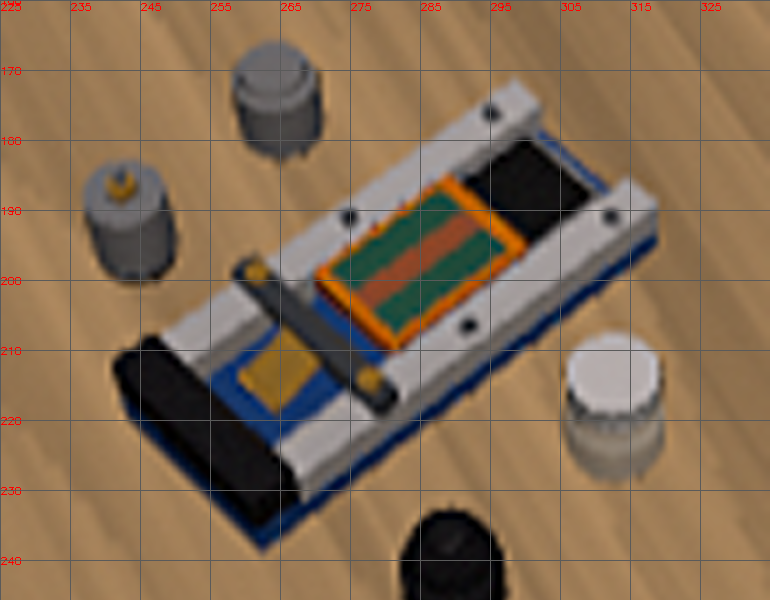

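View pics/c2.png

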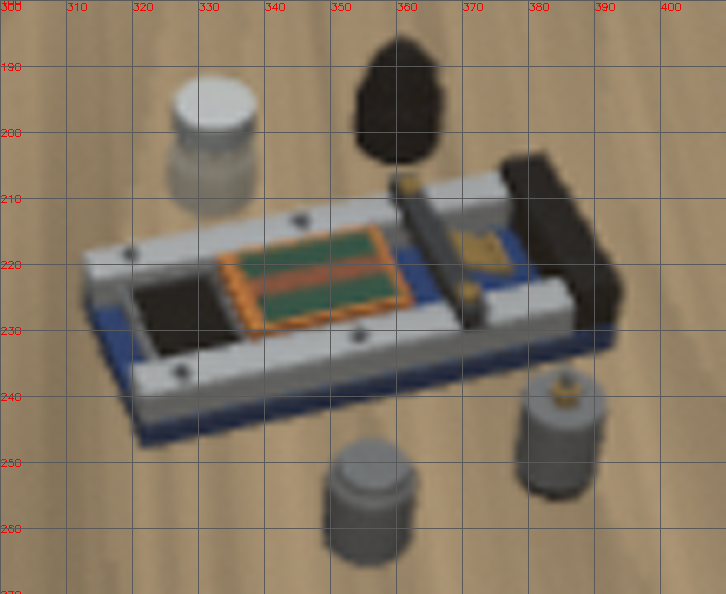

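The crops confirm it: blue base, aluminium rails, orange carrier with a green board and a black pad at the tail, brass leaf and dark bridge. Now I'll fit the jig pose.

```bash
cat > fit.py <<'E'
from station import imaging
import numpy as np
from scipy.optimize import least_squares
def proj(m,P):
    T=np.linalg.inv(m["cam_to_world"]); p=P@T[:3,:3].T+T[:3,3]
    return np.c_[m["fx"]*p[:,0]/p[:,2]+m["cx"],m["fy"]*p[:,1]/p[:,2]+m["cy"]]
S=lambda x,y:(225+x/7-.4,160+y/7-.4)
D=lambda x,y:(300+x/6.6-.4,180+y/6.6-.4)
# cam, pixel, jig-pt (mm), carrier? 
K=[("scene",S(262,548),(110,46,0),0),("scene",S(657,240),(-110,46,0),0),("scene",S(312,325),(40,0,46),0),
("scene",S(447,175),(-15,-26,37),1),("scene",S(527,245),(-15,26,37),1),("scene",S(400,350),(60,26,37),1),("scene",S(316,272),(60,-26,37),1),
("side",D(142,447),(-110,-46,0),0),("side",D(612,350),(110,-46,0),0),("side",D(438,240),(40,0,46),0),
("side",D(218,257),(-15,26,37),1),("side",D(258,340),(-15,-26,37),1),("side",D(412,300),(60,-26,37),1),("side",D(375,226),(60,26,37),1)]
M={n:imaging.camera_model(n) for n in("scene","side")}
def pts(v):
    P=np.array([[k[2][0]+k[3]*v[3],k[2][1],k[2][2]] for k in K])/1000
    c,s=np.cos(v[2]),np.sin(v[2]); return np.c_[v[0]+c*P[:,0]-s*P[:,1],v[1]+s*P[:,0]+c*P[:,1],P[:,2]]
def res(v): 
    P=pts(v); return np.concatenate([(proj(M[k[0]],P[i:i+1])[0]-k[1]) for i,k in enumerate(K)])
r=least_squares(res,[.55,0,0,-40],loss="soft_l1",x_scale=[.01,.01,.1,5])
print(r.x[:2],np.degrees(r.x[2]),r.x[3]); print(np.round(r.fun.reshape(-1,2),1).tolist())
def ray(n,u,v,z):
    m=M[n];d=m["cam_to_world"][:3,:3]@[(u-m["cx"])/m["fx"],(v-m["cy"])/m["fy"],1];o=m["cam_to_world"][:3,3];return o+d*(z-o[2])/d[2]
for nm,p,z in(("jar",S(613,370),.055),("chuck",S(450,540),.058),("weight",S(275,70),.044),("motor",S(122,190),.055)): print(nm,ray("scene",*p,z).round(3))
c,s=np.cos(r.x[2]),np.sin(r.x[2])
for x in(-37.5,): print("pad",r.x[:2]+np.array([c,s])*(r.x[3]+x)/1000)
E
python3 fit.py
```

```text
[ 0.59852321 -0.12266386] 15.32581222041691 -38.923885263462566
[[0.1, 0.6], [-0.1, 0.6], [-0.1, -0.5], [-0.5, -0.9], [-0.1, -0.6], [-1.4, -0.7], [-1.1, -0.4], [-0.4, 0.5], [0.2, -0.2], [-0.3, -0.8], [-0.6, -0.8], [-0.9, -1.4], [0.5, -0.4], [-0.2, -1.0]]
jar [ 0.543 -0.028  0.055]
chuck [0.634 0.012 0.058]
weight [ 0.596 -0.24   0.044]
motor [ 0.681 -0.203  0.055]
pad [ 0.52481708 -0.14286327]
```

Call:
step_arm([
  [-1,-2.75,-2.87,0.3,0,0,0],
  [-1,-2.75,-2.87,0.3,0,0,0],
  [-1,-2.75,-2.87,0.3,0,0,0],
  [-1,-2.75,-2.87,0.3,0,0,0],
  [-1,-2.75,-2.87,0.3,0,0,0],
], squeeze=10)

```text
clock: 0.52
tcp_pos: [0.2696, 0.3918, 0.3888]
tcp_rot: [-180.0, -0.0, 162.4]
force: [1.9, 0.0, -0.0]
gripper_width: 0.66
finger_force: 0.0
```

Call:
step_arm([
  [-1,-2.75,-2.87,0.3,0,0,0],
  [-1,-2.75,-2.87,0.3,0,0,0],
  [-1,-2.75,-2.87,0.3,0,0,0],
  [-1,-2.75,-2.87,0.3,0,0,0],
  [-1,-2.75,-2.87,0.3,0,0,0],
])

```text
clock: 0.93
tcp_pos: [0.3571, 0.2132, 0.3742]
tcp_rot: [-180.0, -0.0, 162.4]
force: [0.9, -0.4, -0.8]
gripper_width: 0.279
finger_force: 0.0
```

Call:
step_arm([
  [-1,-2.75,-2.87,0.3,0,0,0],
  [-1,-2.75,-2.87,0.3,0,0,0],
  [-1,-2.75,-2.87,0.3,0,0,0],
  [-1,-2.75,-2.87,0.3,0,0,0],
  [-1,-2.75,-2.87,0.3,0,0,0],
])

```text
clock: 1.35
tcp_pos: [0.4447, 0.0345, 0.3593]
tcp_rot: [180.0, -0.0, 162.4]
force: [-0.0, 0.2, -0.4]
gripper_width: 0.004
finger_force: 0.0
```

Call:
step_arm([
  [-1,-2.75,-2.87,0.3,0,0,0],
  [-1,-2.75,-2.87,0.3,0,0,0],
  [-1,-2.75,-2.87,0.3,0,0,0],
  [-1,-2.75,-2.87,0.3,0,0,0],
  [-1,-2.75,-2.87,0.3,0,0,0],
])

```text
clock: 1.77
tcp_pos: [0.5324, -0.1439, 0.3439]
tcp_rot: [180.0, -0.0, 162.3]
force: [-0.5, -0.3, 0.7]
gripper_width: 0.007
finger_force: 0.0
```

Call:
step_arm([
  [-1,0,0,0,0,0,7],
  [-1,0,0,0,0,0,7],
  [-1,0,0,0,0,0,7],
  [-1,0,0,0,0,0,7],
  [-1,0,0,0,0,0,7],
])

```text
clock: 2.18
tcp_pos: [0.532, -0.1421, 0.3439]
tcp_rot: [-180.0, -0.1, 127.0]
force: [-0.4, 0.1, -0.2]
gripper_width: 0.005
finger_force: 0.0
```

Call:
step_arm([
  [-1,0,0,0,0,0,7],
  [-1,0,0,0,0,0,7],
  [-1,0,0,0,0,0,7],
  [-1,0,0,0,0,0,7],
  [-1,0,0,0,0,0,7],
])

```text
clock: 2.6
tcp_pos: [0.532, -0.1418, 0.3441]
tcp_rot: [-179.9, -0.0, 92.0]
force: [-0.2, -0.6, -0.7]
gripper_width: 0.007
finger_force: 0.0
```

Call:
step_arm([
  [-1,0,0,0,0,0,7],
  [-1,0,0,0,0,0,7],
  [-1,0,0,0,0,0,7],
  [-1,0,0,0,0,0,7],
  [-1,0,0,0,0,0,7],
])

```text
clock: 3.02
tcp_pos: [0.532, -0.1418, 0.344]
tcp_rot: [-179.9, 0.0, 57.0]
force: [-0.2, 0.8, -0.1]
gripper_width: 0.003
finger_force: 0.0
```

Call:
step_arm([
  [-1,0,0,0,0,0,7],
  [-1,0,0,0,0,0,7],
  [-1,0,0,0,0,0,7],
  [-1,0,0,0,0,0,7],
  [-1,0,0,0,0,0,7],
])

```text
clock: 3.43
tcp_pos: [0.532, -0.1418, 0.344]
tcp_rot: [-180.0, 0.0, 22.0]
force: [-0.2, 0.3, 0.5]
gripper_width: 0.003
finger_force: 0.0
```

Call:
step_arm([
  [-1,0,0,0,0,0,7],
  [-1,0,0,0,0,0,0],
  [-1,0,0,0,0,0,0],
  [-1,0,0,0,0,0,0],
])

```text
clock: 3.77
tcp_pos: [0.532, -0.1418, 0.3444]
tcp_rot: [-180.0, 0.0, 15.6]
force: [0.3, -1.0, 0.0]
gripper_width: 0.008
finger_force: 0.0
```

Call:
step_arm([
  [-1,0,-0.1,2.2,0,0,0.2],
  [-1,0,0,2.2,0,0,0],
  [-1,0,0,2.2,0,0,0],
  [-1,0,0,2.2,0,0,0],
  [-1,0,0,2.2,0,0,0],
])

```text
clock: 4.18
tcp_pos: [0.5316, -0.1408, 0.2336]
tcp_rot: [-180.0, -0.0, 15.3]
force: [-0.1, 0.0, -0.0]
gripper_width: 0.008
finger_force: 0.0
```

```bash
python3 - <<'E'
from station import robot, imaging
import cv2,numpy as np
a=imaging.capture("scene")[150:240,240:340,::-1]; b=imaging.capture("side")[170:260,290:390,::-1]; w=imaging.capture("wrist")[:,:,::-1]
a,b=[cv2.resize(x,(400,360),interpolation=cv2.INTER_CUBIC) for x in(a,b)]
w=cv2.resize(w,(384,240)); c=np.zeros((600,800,3),np.uint8); c[:360,:400]=a;c[:360,400:]=b;c[360:,:384]=w
cv2.imwrite("pics/d.png",c); print(robot.observe()["tcp_pos"],robot.observe()["force"])
E
```

```text
[ 0.53115587 -0.14066056  0.23273367] [-0.70902712 -0.47221764  0.41032543]
```

View pics/d.png

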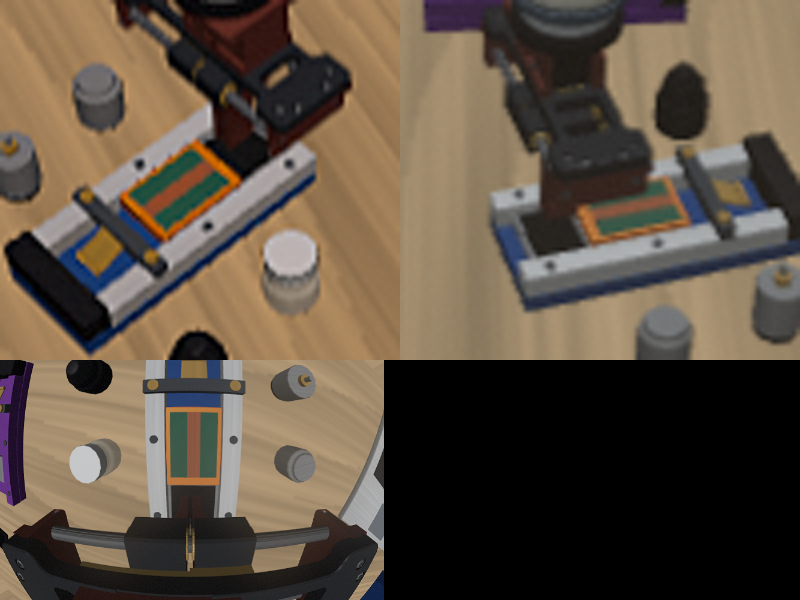

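The fingers hover over the pad, centred across the channel (finger split at wrist column 190, channel centre about 193). I'll check in the side view that the part above the board isn't lower than I expect.

```bash
python3 - <<'E'
from station import imaging
import numpy as np,cv2
a=15.33*np.pi/180;R=np.array([[np.cos(a),-np.sin(a),0],[np.sin(a),np.cos(a),0],[0,0,1]])
t=np.array([.5312,-.1407,.2327])
for n,o in(("scene",(240,150)),("side",(290,170))):
    m=imaging.camera_model(n);T=np.linalg.inv(m["cam_to_world"])
    for nm,z in(("tip",-.182),("body",-.102)):
        for dx in(-10,10,-37,37):
            p=T[:3,:3]@(t+R@[dx/1e3,0,z])+T[:3,3]
            print(n,nm,dx,np.round([(m["fx"]*p[0]/p[2]+m["cx"]-o[0])*4,(m["fy"]*p[1]/p[2]+m["cy"]-o[1])*4]))
im=cv2.resize(imaging.capture("side")[170:250,300:380,::-1],(600,600),interpolation=cv2.INTER_CUBIC);cv2.imwrite("pics/e.png",im)
E
```

```text
scene tip -10 [241. 125.]
scene tip 10 [221. 140.]
scene tip -37 [268. 105.]
scene tip 37 [193. 161.]
scene body -10 [236.  56.]
scene body 10 [215.  72.]
scene body -37 [265.  35.]
scene body 37 [186.  93.]
side tip -10 [146. 207.]
side tip 10 [172. 202.]
side tip -37 [109. 215.]
side tip 37 [208. 195.]
side body -10 [148. 122.]
side body 10 [176. 117.]
side body -37 [111. 129.]
side body 37 [213. 110.]
```

View pics/e.png

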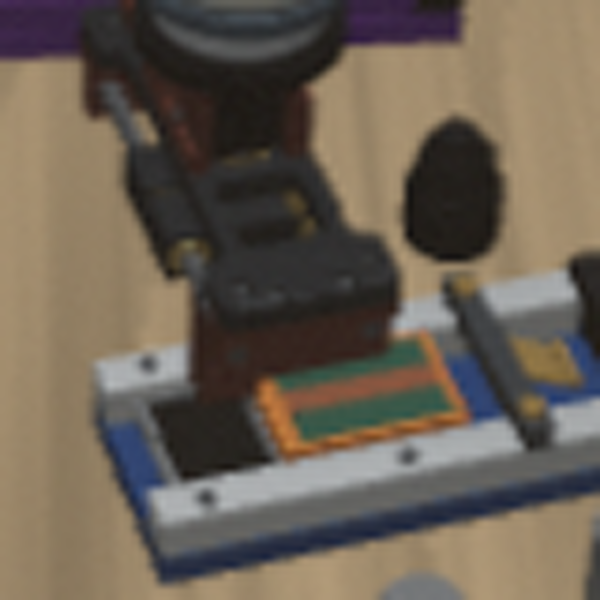

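The view agrees with the projected geometry: the wide block is the gripper body, well above the tips, and the tips are over the pad at (225,390). Descending.

Call:
step_arm([
  [-1,0,0,0.6,0,0,0],
  [-1,0,0,0.6,0,0,0],
  [-1,0,0,0.6,0,0,0],
  [-1,0,0,0.3,0,0,0],
  [-1,0,0,0,0,0,0],
])

```text
clock: 4.8
tcp_pos: [0.5315, -0.1408, 0.2127]
tcp_rot: [-180.0, 0.1, 15.2]
force: [-0.5, 0.1, -0.2]
gripper_width: 0.006
finger_force: 0.0
```

Call:
step_arm([
  [-1,0,0,0.2,0,0,0],
  [-1,0,0,0.2,0,0,0],
  [-1,0,0,0,0,0,0],
])

```text
clock: 5.05
tcp_pos: [0.5319, -0.1409, 0.2106]
tcp_rot: [180.0, -0.0, 15.2]
force: [-2.6, 1.1, 7.4]
gripper_width: 0.001
finger_force: 3.4
```

Call:
step_arm([
  [-1,0,0,0.2,0,0,0],
  [-1,0,0,0.2,0,0,0],
  [-1,0,0,0.2,0,0,0],
  [-1,0,0,0,0,0,0],
])

```text
clock: 5.38
tcp_pos: [0.5321, -0.141, 0.2055]
tcp_rot: [179.9, -0.1, 15.2]
force: [-3.0, -0.0, 9.6]
gripper_width: 0.001
finger_force: 4.6
```

Call:
step_arm([
  [-1,0,0,0.2,0,0,0],
  [-1,0,0,0.1,0,0,0],
  [-1,0,0,0,0,0,0],
])

```text
clock: 5.63
tcp_pos: [0.5324, -0.1411, 0.2043]
tcp_rot: [179.9, -0.2, 15.2]
force: [-4.0, 1.7, 14.5]
gripper_width: 0.006
finger_force: 7.3
```

Call:
step_arm([
  [-1,0,0,0.2,0,0,0],
  [-1,0,0,0.2,0,0,0],
  [-1,0,0,0,0,0,0],
])

```text
clock: 5.88
tcp_pos: [0.5331, -0.1412, 0.2042]
tcp_rot: [179.7, -0.4, 15.2]
force: [-9.5, 3.3, 30.7]
gripper_width: 0.004
finger_force: 15.0
```

Call:
step_arm([
  [-1,0.2,0,0,0,0,0],
  [-1,0.2,0,0,0,0,0],
  [-1,0.2,0,0,0,0,0],
  [-1,0.2,0,0,0,0,0],
  [-1,0.2,0,0,0,0,0],
])

```text
clock: 6.3
tcp_pos: [0.5423, -0.1389, 0.2041]
tcp_rot: [179.7, -0.3, 15.2]
force: [-12.0, 1.5, 31.1]
gripper_width: 0.007
finger_force: 15.7
```

Call:
step_arm([
  [-1,0.2,0,0,0,0,0],
  [-1,0.2,0,0,0,0,0],
  [-1,0.2,0,0,0,0,0],
  [-1,0.2,0,0,0,0,0],
  [-1,0.2,0,0,0,0,0],
])

```text
clock: 6.72
tcp_pos: [0.552, -0.1363, 0.2042]
tcp_rot: [179.7, -0.3, 15.2]
force: [-11.3, 2.0, 30.8]
gripper_width: 0.008
finger_force: 15.4
```

Call:
step_arm([
  [-1,0.2,0,0,0,0,0],
  [-1,0.2,0,0,0,0,0],
  [-1,0.2,0,0,0,0,0],
  [-1,0.2,0,0,0,0,0],
  [-1,0.2,0,0,0,0,0],
])

```text
clock: 7.13
tcp_pos: [0.5616, -0.1337, 0.2042]
tcp_rot: [179.7, -0.3, 15.2]
force: [-12.4, 1.6, 30.1]
gripper_width: 0.011
finger_force: 15.1
```

Call:
step_arm([
  [-1,0.2,0,0,0,0,0],
  [-1,0.2,0,0,0,0,0],
  [-1,0.2,0,0,0,0,0],
  [-1,0.2,0,0,0,0,0],
  [-1,0.2,0,0,0,0,0],
])

```text
clock: 7.55
tcp_pos: [0.5712, -0.1311, 0.2042]
tcp_rot: [179.7, -0.3, 15.2]
force: [-14.8, 0.1, 32.0]
gripper_width: 0.007
finger_force: 15.7
```

```bash
python3 - <<'E'
from station import imaging
import cv2,numpy as np
a=imaging.capture("scene")[160:240,235:335,::-1]; w=imaging.capture("wrist")[0:260,200:440,::-1]
c=np.zeros((400,800,3),np.uint8); c[:344,:430]=cv2.resize(a,(430,344),interpolation=cv2.INTER_CUBIC);c[:400,430:]=cv2.resize(w,(370,400)); cv2.imwrite("pics/f.png",c)
E
```

```text
(no output)
```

View pics/f.png

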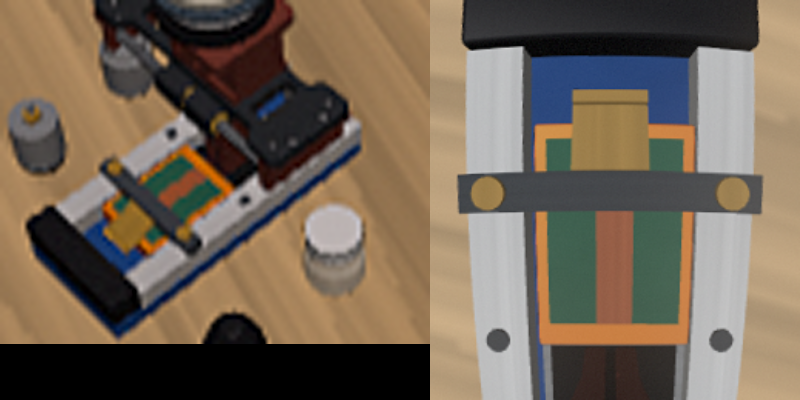

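The carrier's nose (y≈125 in the wrist view) is past the bridge (y≈193) and under the brass leaf. I'll keep pushing.

Call:
step_arm([
  [-1,0.2,0,0,0,0,0],
  [-1,0.2,0,0,0,0,0],
  [-1,0.2,0,0,0,0,0],
  [-1,0.2,0,0,0,0,0],
  [-1,0.2,0,0,0,0,0],
])

```text
clock: 8.07
tcp_pos: [0.5799, -0.1288, 0.2041]
tcp_rot: [179.8, -0.1, 15.1]
force: [-18.1, 0.2, 32.8]
gripper_width: 0.008
finger_force: 16.6
```

Call:
step_arm([
  [-1,0.2,0,0,0,0,0],
  [-1,0.2,0,0,0,0,0],
  [-1,0.2,0,0,0,0,0],
  [-1,0.2,0,0,0,0,0],
  [-1,0.2,0,0,0,0,0],
])

```text
clock: 8.48
tcp_pos: [0.5898, -0.1262, 0.2042]
tcp_rot: [179.7, -0.1, 15.1]
force: [-15.7, 0.6, 32.8]
gripper_width: 0.004
finger_force: 15.8
```

Call:
step_arm([
  [-1,0.2,0,0,0,0,0],
  [-1,0.1,0,0,0,0,0],
  [-1,0.1,0,0,0,0,0],
  [-1,0.1,0,0,0,0,0],
])

```text
clock: 8.82
tcp_pos: [0.5947, -0.1249, 0.2042]
tcp_rot: [179.7, -0.2, 15.1]
force: [-15.9, -0.7, 30.0]
gripper_width: 0.008
finger_force: 15.5
```

Call:
step_arm([
  [-1,0.1,0,0,0,0,0],
  [-1,0.1,0,0,0,0,0],
  [-1,0.1,0,0,0,0,0],
])

```text
clock: 9.07
tcp_pos: [0.5974, -0.1243, 0.2042]
tcp_rot: [179.7, -0.1, 15.1]
force: [-16.0, -2.0, 30.2]
gripper_width: 0.008
finger_force: 15.4
```

Call:
step_arm([
  [-1,0.1,0,0,0,0,0],
  [-1,0.1,0,0,0,0,0],
  [-1,0.1,0,0,0,0,0],
])

```text
clock: 9.32
tcp_pos: [0.6001, -0.124, 0.2042]
tcp_rot: [179.7, -0.1, 15.1]
force: [-20.8, -4.3, 32.8]
gripper_width: 0.007
finger_force: 19.4
```

Call:
step_arm([
  [-1,0.15,0,0,0,0,0],
  [-1,0.1,0,0,0,0,0],
  [-1,0,0,0,0,0,0],
])

```text
clock: 9.57
tcp_pos: [0.6012, -0.1238, 0.2042]
tcp_rot: [179.7, 0.3, 15.1]
force: [-27.1, -3.9, 36.1]
gripper_width: 0.004
finger_force: 21.4
```

```bash
python3 - <<'E'
from station import imaging
import cv2,numpy as np
a=imaging.capture("scene")[160:240,235:335,::-1]; w=imaging.capture("wrist")[0:260,200:440,::-1]
c=np.zeros((400,800,3),np.uint8); c[:344,:430]=cv2.resize(a,(430,344),interpolation=cv2.INTER_CUBIC);c[:400,430:]=cv2.resize(w,(370,400)); cv2.imwrite("pics/g.png",c)
E
```

```text
(no output)
```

View pics/g.png

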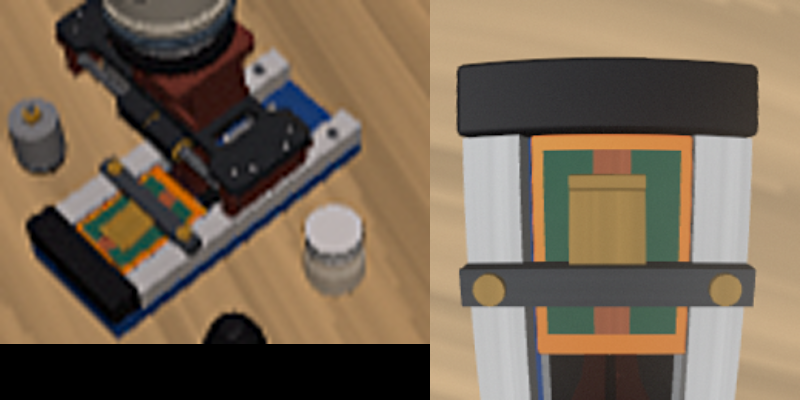

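The nose is against the end stop (wrist view, row ≈135) and the reaction force is climbing, so it's home. I'll ease off the press and lift straight up.

Call:
step_arm([
  [-1,-0.05,0,-0.1,0,0,0],
  [-1,-0.05,0,-0.1,0,0,0],
  [-1,-0.05,0,-0.1,0,0,0],
  [-1,-0.05,0,-0.1,0,0,0],
  [-1,0,0,0,0,0,0],
])

```text
clock: 10.08
tcp_pos: [0.6004, -0.124, 0.2043]
tcp_rot: [179.7, 0.0, 15.1]
force: [-9.3, -5.3, 15.6]
gripper_width: 0.009
finger_force: 9.5
```

Call:
step_arm([
  [-1,-0.05,0,-0.1,0,0,0],
  [-1,-0.05,0,-0.1,0,0,0],
  [-1,-0.05,0,-0.1,0,0,0],
  [-1,0,0,0,0,0,0],
])

```text
clock: 10.42
tcp_pos: [0.5995, -0.1228, 0.2044]
tcp_rot: [180.0, -0.1, 15.2]
force: [-2.5, -1.1, 5.0]
gripper_width: 0.005
finger_force: 2.5
```

Call:
step_arm([
  [-1,0,0,-0.1,0,0,0],
  [-1,0,0,-0.2,0,0,0],
  [-1,-0.1,0,-0.4,0,0,0],
  [-1,-0.2,0,-1,0,0,0],
  [-1,-0.5,0,-2.5,0,0,0],
])

```text
clock: 10.83
tcp_pos: [0.5908, -0.1241, 0.2423]
tcp_rot: [-179.8, 0.3, 15.2]
force: [-0.8, -0.6, -0.4]
gripper_width: 0.002
finger_force: 0.0
```

Call:
step_arm([
  [-1,-2,0,-3,0,0,0],
  [-1,-2,0,-3,0,0,0],
  [-1,-2,0,-3,0,0,0],
  [-1,-2,0,-3,0,0,0],
  [-1,0,0,0,0,0,0],
])

```text
clock: 11.25
tcp_pos: [0.5124, -0.1462, 0.3748]
tcp_rot: [179.6, -0.5, 15.1]
force: [-0.3, 0.3, 1.1]
gripper_width: 0.001
finger_force: 0.0
```

```bash
python3 - <<'E'
from station import imaging
import cv2,numpy as np
a=imaging.capture("side")[180:260,300:400,::-1]; w=imaging.capture("wrist")[0:400,200:440,::-1]
c=np.zeros((600,800,3),np.uint8); c[:344,:430]=cv2.resize(a,(430,344),interpolation=cv2.INTER_CUBIC);c[:600,440:]=cv2.resize(w,(360,600)); cv2.imwrite("pics/h.png",c)
E
```

```text
(no output)
```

View pics/h.png

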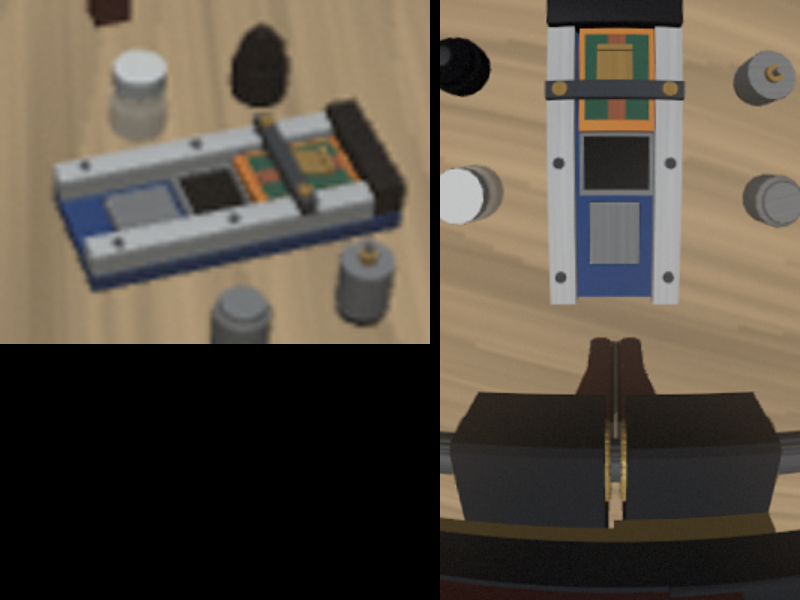

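The carrier is home against the stop, with the plate exposed behind its tail (gap at wrist view row ≈200), the hand clear and the bystanders in place.

```bash
python3 -c "
from station import robot
print(robot.job_done())"
```

```text
the job is handed in; nothing more can be done
None
```

The job is handed in (no verdict came back): the carrier was pressed down and pushed home against the end stop, under the bridge and leaf, and in the last pictures the plate is clear behind its tail (its height judged only by eye), the hand is clear and the objects beside the jig look unmoved.

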